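Make up two practical kits in a teaching laboratory

ROBOT

A 6-joint arm with a two-finger parallel gripper is mounted at the origin on the work surface. World frame = base frame: x ahead of the robot, y to its left, z up, the work surface at z = 0. Lengths are in m, angles in rad, forces in N, time in s.
With the tool pointing down it reaches from about 0.3 to 0.85 m from the base axis. Payload 4.2 kg.
Tool frame: the origin (TCP) lies at the very end of the fingers, on their centre line; the grasp point (between the pads) lies bot.hold_point_z behind it (bot.hold_point_z is the distance from the TCP to the grasp point, in m); z points along the fingers, y is the line along which they close (so a half turn about z gives the same grasp; the last joint's range is limited). The gripper opens to 91 mm and grips with 3 to 60 N. Pads are 32 mm wide; open, the fingers measure 118 mm over their backs; the gripper's body (76 mm by 178 mm) begins 60 mm behind the grasp point.
Start: joints at [1.157, 0.32, 1.565, -0, 1.257, -0.02], TCP at [0.221, 0.531, 0.214] pointing down, gripper open.
Joint ranges: [-3.11, 3.11], [-0.84, 2.01], [0.21, 2.61], [-1.34, 4.49], [0.05, 2.63], [-2.56, 2.56]. Speed limits (rad/s): [2.57, 2.57, 3.14, 3.14, 3.14, 3.14].

INTERFACE

Orientations are given as a 3x3 rotation matrix whose columns are the frame's x, y, z axes.
In Python, from workcell import telemetry, get_image, job_done, bot gives the robot as it stands.
- The arm moves only by the tool play_rows, never from a script. Its argument "rows" is text: rows parted by semicolons, each of 4 numbers parted by spaces: the shift along the world's x, y, z in m, then the turn about the world's z in rad. In form: x y z yaw; .... A call has 1 to 12 rows; each row shifts and turns the commanded pose from where the row before left it; what a row does not reach is not made up. A row lasts 1/8 s, in which the tool goes at most 62.5 mm and 10.7 degrees, less where a joint would pass 70% of its speed; a pose out of reach is approached as far as the arm can. A call with a gripper value outside its range is refused whole. "hand" is the opening, from 0 (shut) to 1 (fully open), set as the call begins (left out, the last holds). The fingers move at their own pace and stop on an object; "force" is the grip in N (left out, the last holds). Time passes only in rows, so rows that do not move let the fingers close. It gives the time, the measured TCP pose, the force, the opening and the grip force at its end, in the units of the state.
- telemetry.observe(): the state, without advancing time (a new reading comes with each control period).
- get_image(name): name is "side" or "top"; returns a dict with "color" (480x640x3 uint8, blue, green, red), "z_map" (480x640 float32, m along the optical axis (not along the pixel's ray), 0 where there is no reading), "fx", "fy", "cx", "cy" (pixels), "R" (3x3) and "t" (3): a world point X has camera coordinates R X + t. Camera axes: x right, y down, z forward; pixel columns grow to the right and rows downward; lengths in m; the calibration is good to about 2 mm. A picture is of the moment at which its call begins.
- job_done(): hands the job in; it is judged then, once.
The state is a dict: "time_s": time; "joints": joint angles; "joint_vel": joint speeds; "joint_torque": joint torques, N m; "ee_pos": TCP position; "orientation": TCP orientation; "wrist_force": force on the tool from outside, world axes, zero at the start; "wrist_torque": the same for the moment, N m; "gripper_width": finger opening in m; "finger_force": force on a finger pad.
Only numpy, scipy, OpenCV 4.12 (cv2) and the standard library are available. Lean on these libraries where they do the work, as an engineer would, in place of code of your own. Each camera call takes 0.05 s, during which the arm holds its last target. There are 200 camera calls.

TASK

Make up the two kits for the next class from the stock on the bench: the titration kit in the yellow tray gets the bunged conical flask, the amber reagent bottle and the little dropper bottle; the dissolving kit in the blue tray gets the blue-capped salt jar and the beaker. Stand each thing upright on the tray floor in a compartment of its own, setting it down without dropping or tipping it. Leave the clear bottle, the red-capped jar and the crucible where they stand.

Things in the scene. Friction and masses are not known exactly. Their poses are not given: they have to be found in the camera images.
- conical_flask: small conical (Erlenmeyer) flask of pale clear glass closed with a dark red rubber bung fixed in its neck. Base 52 mm in diameter, cone narrowing to 26 mm at 62 mm height, neck 24 mm in diameter from 62 to 83 mm, lip 28 mm at 83 to 86 mm, bung 25 mm in diameter up to 98 mm. About 70 g; best held by the neck and bung. Origin: centre of its underside, z up along its axis; round, so its yaw does not matter.
- amber_bottle: reagent bottle of dark brown (amber) glass with a flat brown glass stopper fixed in it and a blank white paper band. Body 46 mm in diameter up to 55 mm, shoulder narrowing to the neck, neck 24 mm in diameter from 64 to 82 mm, stopper head 26 mm in diameter from 84 to 96 mm (top). About 110 g; best held by neck and stopper. Origin: centre of its underside, z up along its axis; round, so its yaw does not matter.
- dropper_bottle: little dark brown glass indicator bottle with a black screw cap and an orange rubber bulb on top. Body 33 mm in diameter up to 52 mm, black cap 22 mm in diameter from 56 to 72 mm, orange bulb 15 mm in diameter up to 99 mm (top). About 55 g; best held by the cap or the body. Origin: centre of its underside, z up along its axis; round, so its yaw does not matter.
- salt_jar: white wide-mouth plastic jar with a BLUE screw cap. Body 50 mm in diameter up to 60 mm, cap 48 mm in diameter from 63 to 81 mm (top). About 120 g. Origin: centre of its underside, z up along its axis; round, so its yaw does not matter.
- beaker: open empty beaker of pale clear glass with white marks, 50 mm outside diameter (54 mm at the rim), 70 mm high, wall 2.5 mm. About 60 g; held across its outside. Origin: centre of its underside, z up along its axis; round, so its yaw does not matter.
- clear_bottle: not part of either kit: reagent bottle of the same shape and size as the amber one but of pale clear glass. Origin: centre of its underside, z up along its axis; round, so its yaw does not matter.
- red_jar: not part of either kit: jar like the salt jar but with a RED cap. Origin: centre of its underside, z up along its axis; round, so its yaw does not matter.
- crucible: not part of either kit: low white porcelain crucible with lid, 49 mm in diameter, 43 mm high. Origin: centre of its underside, z up along its axis; round, so its yaw does not matter.
- yellow_tray: YELLOW shallow rectangular plastic kit tray lying on the bench, loose, 0.7 kg, 254 mm long (its x) by 104 mm wide (its y), rim 24 mm high; a rim lip stands out 4 mm all round. Floor 4 mm thick, walls 4 mm. Two cross walls (18 mm high, 3 mm thick) part it into three equal compartments in a row along its x, each 80 mm (x) by 96 mm (y) inside, centred at x = -83, 0 and +83 mm, y = 0. Origin: centre of the underside, z up.
- blue_tray: BLUE shallow rectangular plastic kit tray lying on the bench, loose, 0.7 kg, 254 mm long (its x) by 104 mm wide (its y), rim 24 mm high; a rim lip stands out 4 mm all round. Floor 4 mm thick, walls 4 mm. Two cross walls (18 mm high, 3 mm thick) part it into three equal compartments in a row along its x, each 80 mm (x) by 96 mm (y) inside, centred at x = -83, 0 and +83 mm, y = 0. Origin: centre of the underside, z up.

How it is judged:
At the end, for the whole second after the job is handed in: Each kit thing in a compartment of its own in its tray (axis within 26 mm along, 34 mm across of the centre), under 8 mm above tray underside (on the floor), tilt under 0.1 rad, released, at rest. Clear bottle, red-capped jar, crucible upright, within 25 mm of their starts (((x of conical_flask in the frame of yellow_tray between -0.109 and -0.057 m and x of amber_bottle in the frame of yellow_tray between -0.026 and 0.026 m and x of dropper_bottle in the frame of yellow_tray between 0.057 and 0.109 m) or (x of conical_flask in the frame of yellow_tray between -0.109 and -0.057 m and x of amber_bottle in the frame of yellow_tray between 0.057 and 0.109 m and x of dropper_bottle in the frame of yellow_tray between -0.026 and 0.026 m) or (x of conical_flask in the frame of yellow_tray between -0.026 and 0.026 m and x of amber_bottle in the frame of yellow_tray between -0.109 and -0.057 m and x of dropper_bottle in the frame of yellow_tray between 0.057 and 0.109 m) or (x of conical_flask in the frame of yellow_tray between -0.026 and 0.026 m and x of amber_bottle in the frame of yellow_tray between 0.057 and 0.109 m and x of dropper_bottle in the frame of yellow_tray between -0.109 and -0.057 m) or (x of conical_flask in the frame of yellow_tray between 0.057 and 0.109 m and x of amber_bottle in the frame of yellow_tray between -0.109 and -0.057 m and x of dropper_bottle in the frame of yellow_tray between -0.026 and 0.026 m) or (x of conical_flask in the frame of yellow_tray between 0.057 and 0.109 m and x of amber_bottle in the frame of yellow_tray between -0.026 and 0.026 m and x of dropper_bottle in the frame of yellow_tray between -0.109 and -0.057 m)) and y of conical_flask in the frame of yellow_tray between -0.034 and 0.034 m and z of conical_flask in the frame of yellow_tray between 0 and 0.008 m and angle between each of conical_flask, amber_bottle, dropper_bottle, salt_jar, beaker, clear_bottle, red_jar, crucible's own z axis and vertical below 0.1 rad and linear speed of each of conical_flask, amber_bottle, dropper_bottle, salt_jar, beaker below 0.02 m/s and angular speed of each of conical_flask, amber_bottle, dropper_bottle, salt_jar, beaker below 0.3 rad/s and contact force between the fingers and conical_flask below 0.05 N and y of amber_bottle in the frame of yellow_tray between -0.034 and 0.034 m and z of amber_bottle in the frame of yellow_tray between 0 and 0.008 m and contact force between the fingers and amber_bottle below 0.05 N and y of dropper_bottle in the frame of yellow_tray between -0.034 and 0.034 m and z of dropper_bottle in the frame of yellow_tray between 0 and 0.008 m and contact force between the fingers and dropper_bottle below 0.05 N and ((x of salt_jar in the frame of blue_tray between -0.109 and -0.057 m and x of beaker in the frame of blue_tray between -0.026 and 0.026 m) or (x of salt_jar in the frame of blue_tray between -0.109 and -0.057 m and x of beaker in the frame of blue_tray between 0.057 and 0.109 m) or (x of salt_jar in the frame of blue_tray between -0.026 and 0.026 m and x of beaker in the frame of blue_tray between -0.109 and -0.057 m) or (x of salt_jar in the frame of blue_tray between -0.026 and 0.026 m and x of beaker in the frame of blue_tray between 0.057 and 0.109 m) or (x of salt_jar in the frame of blue_tray between 0.057 and 0.109 m and x of beaker in the frame of blue_tray between -0.109 and -0.057 m) or (x of salt_jar in the frame of blue_tray between 0.057 and 0.109 m and x of beaker in the frame of blue_tray between -0.026 and 0.026 m)) and y of salt_jar in the frame of blue_tray between -0.034 and 0.034 m and z of salt_jar in the frame of blue_tray between 0 and 0.008 m and contact force between the fingers and salt_jar below 0.05 N and y of beaker in the frame of blue_tray between -0.034 and 0.034 m and z of beaker in the frame of blue_tray between 0 and 0.008 m and contact force between the fingers and beaker below 0.05 N and distance of each of clear_bottle, red_jar, crucible from where it was at the start of the episode below 0.025 m); the robot touches nothing.
It fails at once if a bottle, jar, flask, beaker or crucible is tipped over (more than 35 degrees) (angle between any of conical_flask, amber_bottle, dropper_bottle, salt_jar, beaker, clear_bottle, red_jar, crucible's own z axis and vertical above 0.61 rad).
It fails at once if one of the kit's things is dropped or thrown (moves faster than 0.7 m/s, as after a fall of 25 mm, with no finger on it) ((linear speed of conical_flask above 0.7 m/s and contact force between the fingers and conical_flask below 0.01 N) or (linear speed of amber_bottle above 0.7 m/s and contact force between the fingers and amber_bottle below 0.01 N) or (linear speed of dropper_bottle above 0.7 m/s and contact force between the fingers and dropper_bottle below 0.01 N) or (linear speed of salt_jar above 0.7 m/s and contact force between the fingers and salt_jar below 0.01 N) or (linear speed of beaker above 0.7 m/s and contact force between the fingers and beaker below 0.01 N)).
It fails at once if stock that belongs to neither kit (clear bottle, red-capped jar, crucible) is shifted by more than 25 mm (distance of any of clear_bottle, red_jar, crucible from where it was at the start of the episode above 0.025 m).
It also fails if it takes over 112 s, if anything falls off the work surface, if the arm or the gripper's body presses on something with over 40 N, if the wrist force passes 120 N, or if a joint passes its speed limit or range.

## Working session

There is one attempt and no reset: what is moved stays moved. The work goes in short steps, Python scripts to look and compute and a tool call to move; the robot and the scene stay as the last step left them, time stands still between calls to the robot, and variables do not carry over. Pictures are saved under pics/ and viewed, at most 14 in all, crops included, and the job is handed in when it is done.

Besides the shell and the picture viewer there is one more tool, called after "Request:" as name(argument=value, ...), one argument or row to a line, values as JSON. play_rows: Moves the arm, as the interface text tells. Its arguments: {"type":"object","properties":{"rows":{"type":"string"},"hand":{"type":"number"},"force":{"type":"number"}},"required":["rows"]}

```bash
ls; mkdir -p pics; python3 - <<'E'
from workcell import telemetry,get_image,bot
import cv2,numpy as np
print(bot.hold_point_z, telemetry.observe())
for n in("top","side"):
    d=get_image(n); cv2.imwrite(f"pics/{n}0.png",d["color"]); np.savez(f"{n}0.npz",**d)
    print(n,d["fx"],d["cx"],d["cy"],-d["R"].T@d["t"],d["R"])
E
```

```text
pics
0.0188 {'time_s': 0.0, 'joints': array([ 1.15699705e+00,  3.20282660e-01,  1.56567891e+00, -1.24725298e-05,
        1.25740947e+00, -1.99865477e-02]), 'joint_vel': array([ 0.00057599, -0.00029477,  0.00119007, -0.00204962, -0.00267863,
        0.00157237]), 'joint_torque': array([-1.06689797e-03, -4.12469172e+01, -2.31967092e+01,  7.25403079e-02,
        4.59015893e-02, -1.46850643e-04]), 'ee_pos': array([0.22042386, 0.53051708, 0.21312565]), 'orientation': array([[-9.23454257e-01,  3.83707882e-01, -7.04210875e-04],
       [ 3.83708528e-01,  9.23452813e-01, -1.63306476e-03],
       [ 2.36856916e-05, -1.77827233e-03, -9.99998419e-01]]), 'wrist_force': array([ 0.00928449, -0.75189513,  0.02925961]), 'wrist_torque': array([ 0.00740976, -0.02686112, -0.04067495]), 'finger_force': 0.0, 'gripper_width': 0.09151634417600399}
top 514.5889515991861 328.9206591605476 241.4854198117742 [ 0.40475461 -0.01367831  1.06640725] [[-0.0221415  -0.99951737 -0.02178957]
 [-0.99009753  0.02494446 -0.13814722]
 [ 0.13862408  0.01851502 -0.99017198]]
side 459.6415443313118 320.401791668141 239.16432114621907 [0.26984602 0.51059842 0.72482426] [[-0.86935834 -0.49395603  0.01495021]
 [-0.37555444  0.64070417 -0.66966935]
 [ 0.32120856 -0.58779725 -0.74250889]]
```

View pics/top0.png

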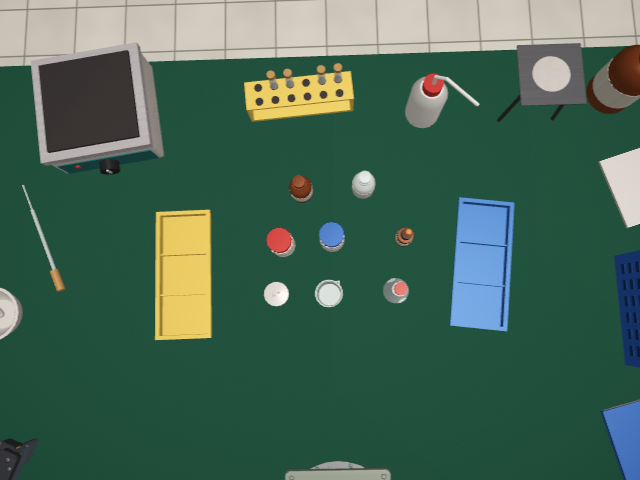

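View pics/side0.png

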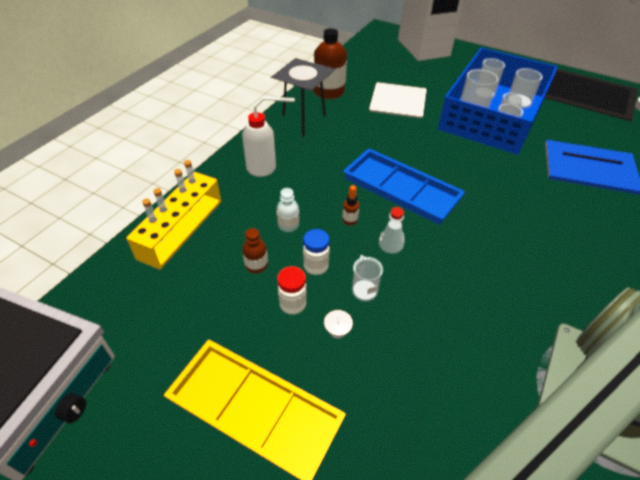

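The top view shows two rows of stock at about (276–407, 183–293) px, with the yellow tray centred near (184,275) and the blue near (483,264). The side view shows everything upright.

```bash
cat > h.py <<'E'
import numpy as np,cv2
def ray(d,u,v,z):
    K=np.array([[d["fx"],0,d["cx"]],[0,d["fy"],d["cy"]],[0,0,1]])
    r=d["R"].T@np.linalg.solve(K,[u,v,1]); c=-d["R"].T@d["t"]
    return (c+r*(z-c[2])/r[2])
def proj(d,X):
    p=d["R"]@np.array(X)+d["t"]; return d["fx"]*p[0]/p[2]+d["cx"],d["fy"]*p[1]/p[2]+d["cy"]
def tray(d,lo,hi,box):
    hsv=cv2.cvtColor(d["color"],cv2.COLOR_BGR2HSV); m=cv2.inRange(hsv,lo,hi)
    k=np.zeros_like(m); x0,y0,x1,y1=box; k[y0:y1,x0:x1]=255; m&=k
    m=cv2.morphologyEx(m,cv2.MORPH_CLOSE,np.ones((5,5)))
    c=max(cv2.findContours(m,0,2)[0],key=cv2.contourArea)
    P=np.array([ray(d,*p[0],.024)[:2] for p in c]).astype(np.float32)*1000
    return cv2.minAreaRect(P)
TR={"yellow":((20,90,90),(35,255,255),(130,190,230,360)),"blue":((95,90,90),(120,255,255),(430,180,540,350))}
E
python3 - <<'E'
from h import *
d=dict(np.load("top0.npz"));s=dict(np.load("side0.npz"))
for n,a in TR.items(): print(n,tray(d,*a))
tops={"amber":(299,182,.096),"clear":(364,177,.096),"salt":(332,233,.081),"red":(280,239,.081),"drop":(408,231,.099),"beaker":(329,290,.07),"cruc":(276,292,.043),"flask":(400,289,.098)}
for n,(u,v,h) in tops.items():
    P=ray(d,u,v,h); print(n,P.round(4),"side top px",np.round(proj(s,P)),"base",np.round(proj(s,[P[0],P[1],0])))
im=cv2.resize(d["color"][160:320,240:430],None,fx=4,fy=3.75*1.0,interpolation=cv2.INTER_CUBIC)
cv2.imwrite("pics/crop0.png",im)
im=cv2.resize(s["color"][170:350,220:420],None,fx=3.3,fy=3.3,interpolation=cv2.INTER_CUBIC)
cv2.imwrite("pics/crop1.png",im)
E
```

```text
yellow ((492.61163330078125, 304.7314147949219), (263.1023864746094, 115.68643188476562), 1.425119400024414)
blue ((499.87969970703125, -303.1330261230469), (114.98627471923828, 263.431640625), 82.78760528564453)
amber [0.6585 0.0599 0.096 ] side top px [254. 232.] base [258. 264.]
clear [ 0.6649 -0.0662  0.096 ] side top px [287. 191.] base [289. 224.]
salt [ 0.5592 -0.0016  0.081 ] side top px [316. 236.] base [316. 263.]
red [0.55   0.0995 0.081 ] side top px [292. 275.] base [293. 301.]
drop [ 0.5565 -0.1461  0.099 ] side top px [352. 186.] base [349. 220.]
beaker [0.4497 0.0069 0.07  ] side top px [366. 266.] base [362. 288.]
cruc [0.4494 0.1128 0.043 ] side top px [338. 317.] base [337. 330.]
flask [ 0.4473 -0.1265  0.098 ] side top px [398. 211.] base [391. 244.]
```

View pics/crop0.png

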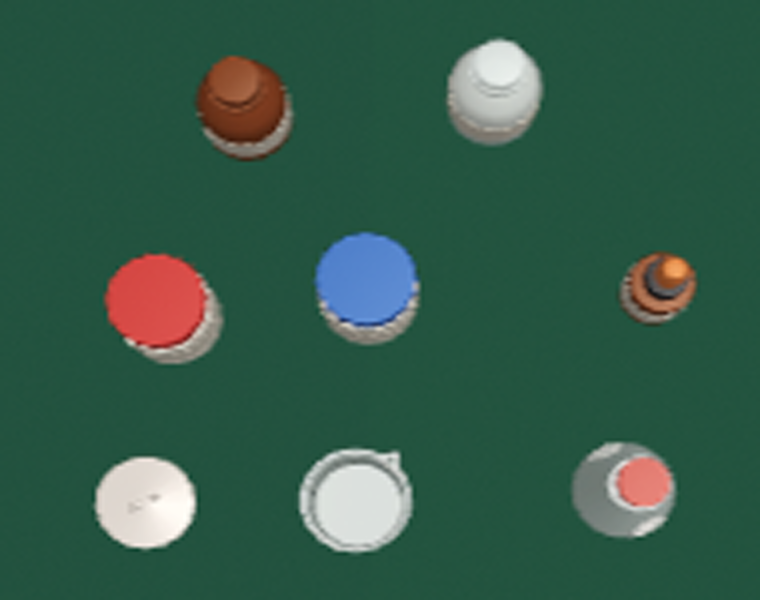

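View pics/crop1.png

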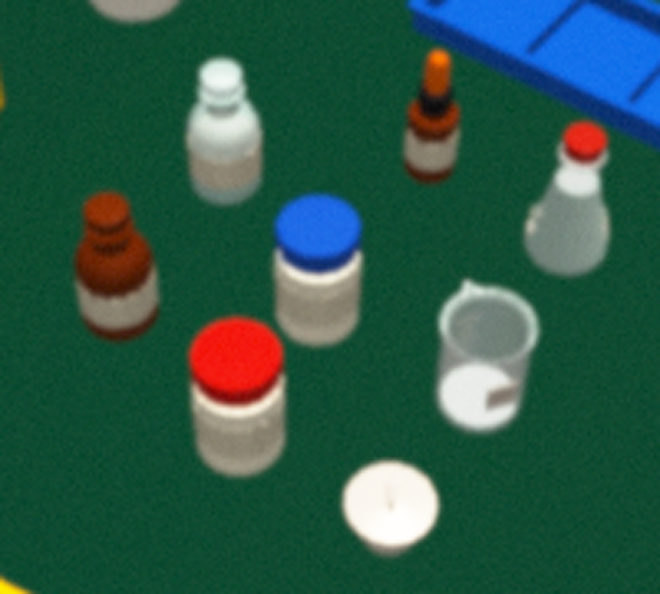

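Estimates agree across both views, so I set off to the amber bottle first.

Request:
play_rows(
  rows=".036 -.039 0 .033;.037 -.039 -.003 .033;.037 -.039 -.003 .033;.037 -.039 -.003 .033;.037 -.039 -.003 .033;.037 -.039 -.003 .033;.037 -.039 -.003 .033;.037 -.039 -.003 .033;.037 -.039 -.003 .033;.037 -.039 -.003 .033;.036 -.039 -.003 .033;.034 -.041 -.003 .031",
  hand=0.8,
  force=20,
)

```text
time_s: 1.6
ee_pos: [0.6605, 0.0597, 0.1803]
orientation: [[-1.0, -0.001, -0.001], [-0.001, 1.0, 0.0], [0.001, 0.0, -1.0]]
wrist_force: [0.9, 0.5, 0.1]
gripper_width: 0.0726
finger_force: 0.0
```

Request:
play_rows(
  rows="-.002 0 -.03 0;0 0 -.03 0;0 0 -.03 0;0 0 -.023 0;0 0 0 0",
)

```text
time_s: 2.22
ee_pos: [0.6559, 0.0608, 0.0655]
orientation: [[-1.0, -0.0, -0.005], [-0.0, 1.0, -0.0], [0.005, -0.0, -1.0]]
wrist_force: [-0.5, -0.1, -0.2]
gripper_width: 0.073
finger_force: 0.0
```

Request:
play_rows(
  rows="0 0 0 0;0 0 0 0;0 0 0 0;0 0 0 0;0 0 0 0;0 0 0 0",
  hand=0,
)

```text
time_s: 2.98
ee_pos: [0.6577, 0.061, 0.0682]
orientation: [[-1.0, -0.0, 0.0], [-0.0, 1.0, 0.0], [-0.0, 0.0, -1.0]]
wrist_force: [-0.1, 0.3, 1.6]
gripper_width: 0.0254
finger_force: 20.0
```

Request:
play_rows(
  rows="0 0 .015 0;0 0 .03 0;0 0 .035 0;-.006 .02 .02 0;-.012 .036 0 0;-.014 .042 0 0;-.014 .042 0 0;-.014 .042 0 0;-.012 .036 0 0;-.010 .028 0 0;0 0 0 0",
)

```text
time_s: 4.35
ee_pos: [0.5749, 0.309, 0.1687]
orientation: [[-1.0, -0.003, 0.001], [-0.003, 1.0, 0.001], [-0.001, 0.001, -1.0]]
wrist_force: [-0.0, -0.8, -1.1]
gripper_width: 0.0253
finger_force: 20.0
```

```bash
python3 - <<'E'
from workcell import telemetry,get_image
from h import *
print(telemetry.observe()["ee_pos"],telemetry.observe()["gripper_width"])
s=get_image("side");cv2.imwrite("pics/side1.png",s["color"])
d=get_image("top"); print(tray(d,*TR["blue"]))
E
```

```text
[0.57488033 0.30898635 0.16868417] 0.02528973892095544
((499.87969970703125, -303.1330261230469), (114.98627471923828, 263.431640625), 82.78760528564453)
```

View pics/side1.png

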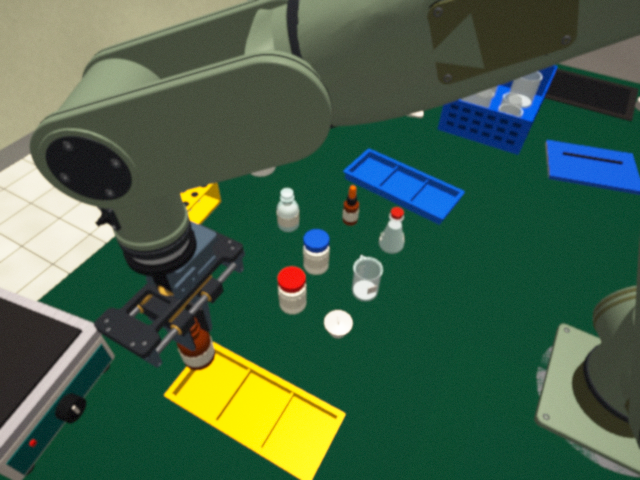

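The amber bottle hangs upright at about (195,350), over the far yellow compartment. Lowering now.

Request:
play_rows(
  rows="0 0 -.02 0;0 0 -.03 0;0 0 -.025 0;0 0 -.012 0;0 0 -.005 0;0 0 -.003 0;0 0 -.002 0;0 0 0 0",
)

```text
time_s: 5.45
ee_pos: [0.5763, 0.3072, 0.0722]
orientation: [[-1.0, -0.0, 0.002], [-0.0, 1.0, 0.001], [-0.002, 0.001, -1.0]]
wrist_force: [-0.7, -1.0, 3.0]
gripper_width: 0.0249
finger_force: 20.0
```

Request:
play_rows(
  rows="0 0 0 0;0 0 0 0;0 0 0 0;0 0 .03 0;0 0 .04 0;0 0 .04 0",
  hand=0.7,
)

```text
time_s: 6.2
ee_pos: [0.5754, 0.307, 0.1819]
orientation: [[-1.0, -0.0, -0.001], [-0.0, 1.0, -0.0], [0.001, -0.0, -1.0]]
wrist_force: [0.9, 0.2, 0.9]
gripper_width: 0.0638
finger_force: 0.0
```

Request:
play_rows(
  rows="-.008 -.030 0 0;-.011 -.038 0 0;-.011 -.038 0 0;-.011 -.038 0 0;-.011 -.038 0 0;-.011 -.038 0 0;-.011 -.038 0 0;-.011 -.038 0 0;-.011 -.038 0 0;-.011 -.038 0 0;-.011 -.038 0 0;-.011 -.024 0 0",
)

```text
time_s: 7.7
ee_pos: [0.4461, -0.1284, 0.181]
orientation: [[-1.0, 0.001, 0.0], [0.001, 1.0, -0.0], [-0.0, -0.0, -1.0]]
wrist_force: [0.5, 0.7, -0.4]
gripper_width: 0.0638
finger_force: 0.0
```

Request:
play_rows(
  rows=".001 .001 -.03 0;0 0 -.035 0;0 0 -.03 0;0 0 -.022 0;0 0 -.003 0;0 0 0 0;0 0 0 0",
)

```text
time_s: 8.57
ee_pos: [0.4484, -0.1262, 0.062]
orientation: [[-1.0, -0.0, 0.002], [-0.0, 1.0, -0.001], [-0.002, -0.001, -1.0]]
wrist_force: [0.2, -0.1, 0.1]
gripper_width: 0.0637
finger_force: 0.0
```

Request:
play_rows(
  rows="0 0 0 0;0 0 0 0;0 0 0 0;0 0 0 0;0 0 0 0;0 0 0 0",
  hand=0,
)

```text
time_s: 9.32
ee_pos: [0.4476, -0.126, 0.0609]
orientation: [[-1.0, -0.0, -0.0], [-0.0, 1.0, 0.0], [0.0, 0.0, -1.0]]
wrist_force: [-0.8, 0.1, -0.4]
gripper_width: 0.0262
finger_force: 19.8
```

Request:
play_rows(
  rows="0 0 .015 0;0 0 .03 0;0 0 .035 0;0 0 .03 0;0 0 .01 0;0 0 0 0",
)

```text
time_s: 10.07
ee_pos: [0.4475, -0.126, 0.1808]
orientation: [[-1.0, -0.0, 0.0], [-0.0, 1.0, 0.0], [-0.0, 0.0, -1.0]]
wrist_force: [0.8, 0.7, -1.7]
gripper_width: 0.026
finger_force: 19.8
```

```bash
python3 - <<'E'
from workcell import telemetry,get_image
import cv2
o=telemetry.observe();print(o["ee_pos"],o["gripper_width"],o["joints"])
s=get_image("side");d=get_image("top")
cv2.imwrite("pics/two2.png",cv2.hconcat([cv2.resize(s["color"],(400,300)),cv2.resize(d["color"],(400,300))]))
E
```

```text
[ 0.44754013 -0.12596913  0.18079225] 0.026037312322896643 [-2.99174932e-01  1.72823983e-01  1.85555411e+00  1.02189713e-04
  1.11306253e+00 -1.87023991e+00]
```

View pics/two2.png

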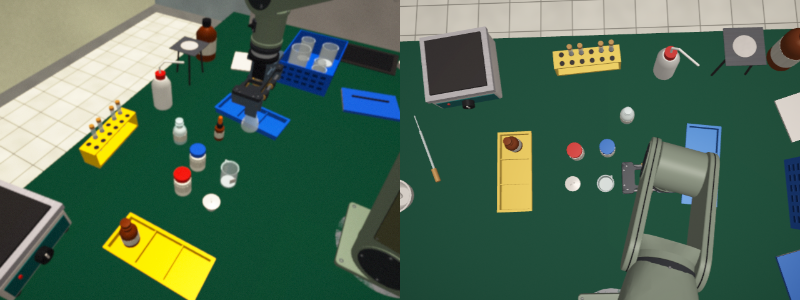

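The amber bottle stands in its compartment (side ~(130,235)), and the flask hangs upright at ~(250,120).

Request:
play_rows(
  rows="0 .02 0 0;-.004 .037 0 0;-.004 .042 0 0;-.004 .044 0 0;-.004 .044 0 0;-.004 .044 0 0;-.004 .044 0 0;-.004 .044 0 0;-.004 .042 0 0;-.003 .038 0 0;-.002 .030 0 0;0 0 0 0",
)

```text
time_s: 11.68
ee_pos: [0.4099, 0.3041, 0.1793]
orientation: [[-1.0, -0.003, -0.002], [-0.003, 1.0, -0.001], [0.002, -0.001, -1.0]]
wrist_force: [-0.0, -0.4, -0.6]
gripper_width: 0.0262
finger_force: 19.9
```

Request:
play_rows(
  rows="0 0 -.02 0;0 0 -.035 0;0 0 -.035 0;0 0 -.015 0;0 0 -.005 0;0 0 -.003 0;0 0 -.003 0;0 0 0 0",
)

```text
time_s: 12.68
ee_pos: [0.4108, 0.3032, 0.0654]
orientation: [[-1.0, -0.0, 0.001], [-0.0, 1.0, 0.001], [-0.001, 0.001, -1.0]]
wrist_force: [-0.5, -0.2, -1.7]
gripper_width: 0.0263
finger_force: 19.9
```

Request:
play_rows(
  rows="0 0 -.0015 0;0 0 0 0",
)

```text
time_s: 12.92
ee_pos: [0.4113, 0.3032, 0.0647]
orientation: [[-1.0, -0.001, 0.002], [-0.0, 1.0, 0.001], [-0.002, 0.001, -1.0]]
wrist_force: [-0.6, -2.1, 6.4]
gripper_width: 0.0262
finger_force: 20.0
```

Request:
play_rows(
  rows="0 0 0 0;0 0 0 0;0 0 0 0;0 0 .03 0;0 0 .04 0;0 0 .05 0",
  hand=0.6,
)

```text
time_s: 13.68
ee_pos: [0.41, 0.3026, 0.1838]
orientation: [[-1.0, -0.0, -0.002], [-0.0, 1.0, -0.001], [0.002, -0.001, -1.0]]
wrist_force: [1.1, -0.3, -0.1]
gripper_width: 0.0545
finger_force: 0.0
```

Request:
play_rows(
  rows=".012 -.030 0 0;.012 -.038 0 0;.012 -.038 0 0;.012 -.038 0 0;.012 -.038 0 0;.012 -.038 0 0;.012 -.038 0 0;.012 -.038 0 0;.012 -.038 0 0;.012 -.038 0 0;.012 -.038 0 0;.013 -.040 0 0",
)

```text
time_s: 15.18
ee_pos: [0.5558, -0.1481, 0.1832]
orientation: [[-1.0, -0.0, -0.0], [-0.0, 1.0, 0.0], [0.0, 0.0, -1.0]]
wrist_force: [0.3, -0.0, -0.4]
gripper_width: 0.0547
finger_force: 0.0
```

```bash
python3 - <<'E'
from workcell import telemetry,get_image
import cv2
o=telemetry.observe();print(o["ee_pos"],o["gripper_width"])
s=get_image("side");d=get_image("top")
cv2.imwrite("pics/two3.png",cv2.hconcat([cv2.resize(s["color"],(400,300)),cv2.resize(d["color"],(400,300))]))
E
```

```text
[ 0.55581478 -0.14813101  0.18324819] 0.05467906780039988
```

View pics/two3.png

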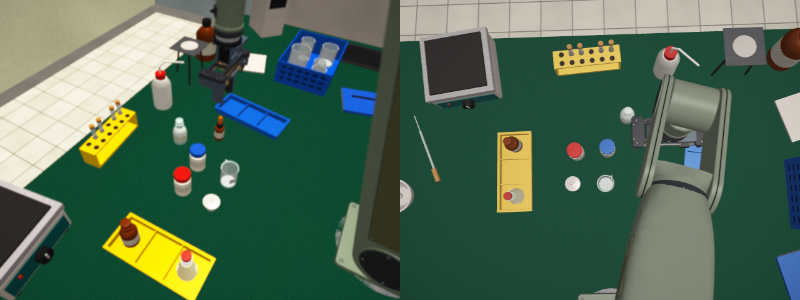

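The amber bottle and the flask stand in the outer yellow compartments (side view (130,232) and (187,265)). The gripper is above the dropper bottle, so I go for that next.

Request:
play_rows(
  rows="0 0 -.03 0;0 0 -.035 0;0 0 -.03 0;0 0 -.022 0;0 0 -.006 0;0 0 -.002 0;0 0 0 0",
)

```text
time_s: 16.15
ee_pos: [0.5562, -0.147, 0.0593]
orientation: [[-1.0, -0.0, 0.002], [-0.0, 1.0, -0.0], [-0.002, -0.0, -1.0]]
wrist_force: [0.2, -0.2, 0.1]
gripper_width: 0.0547
finger_force: 0.0
```

Request:
play_rows(
  rows="0 0 0 0;0 0 0 0;0 0 0 0;0 0 0 0;0 0 0 0;0 0 0 0",
  hand=0,
)

```text
time_s: 16.9
ee_pos: [0.5558, -0.147, 0.0586]
orientation: [[-1.0, -0.0, 0.0], [-0.0, 1.0, -0.0], [-0.0, -0.0, -1.0]]
wrist_force: [-0.2, -0.4, 1.3]
gripper_width: 0.0211
finger_force: 20.0
```

Request:
play_rows(
  rows="0 0 .015 0;0 0 .03 0;0 0 .035 0;0 0 .03 0;-.002 .015 .01 0;-.005 .035 0 0;-.006 .042 0 0;-.006 .044 0 0;-.006 .044 0 0;-.006 .044 0 0;-.006 .044 0 0;-.006 .044 0 0",
)

```text
time_s: 18.4
ee_pos: [0.511, 0.167, 0.1778]
orientation: [[-1.0, -0.001, -0.002], [-0.001, 1.0, -0.0], [0.002, -0.0, -1.0]]
wrist_force: [-0.1, 0.3, -1.0]
gripper_width: 0.0207
finger_force: 20.0
```

Request:
play_rows(
  rows="-.006 .044 0 0;-.006 .042 0 0;-.005 .034 0 0;-.003 .020 0 0;0 0 0 0;0 0 -.02 0;0 0 -.035 0;0 0 -.03 0;0 0 -.018 0;0 0 -.006 0;0 0 -.003 0;0 0 0 0",
)

```text
time_s: 19.9
ee_pos: [0.4931, 0.3049, 0.0671]
orientation: [[-1.0, 0.0, 0.001], [0.0, 1.0, 0.001], [-0.001, 0.001, -1.0]]
wrist_force: [-0.4, -0.1, 0.3]
gripper_width: 0.0212
finger_force: 20.0
```

Request:
play_rows(
  rows="0 0 -.002 0;0 0 -.002 0;0 0 0 0;0 0 0 0",
)

```text
time_s: 20.4
ee_pos: [0.4927, 0.3051, 0.0626]
orientation: [[-1.0, -0.0, 0.0], [-0.0, 1.0, 0.0], [-0.0, 0.0, -1.0]]
wrist_force: [0.5, -0.1, -0.1]
gripper_width: 0.021
finger_force: 20.0
```

Request:
play_rows(
  rows="0 0 -.001 0;0 0 0 0;0 0 0 0",
)

```text
time_s: 20.78
ee_pos: [0.493, 0.3052, 0.0626]
orientation: [[-1.0, -0.0, 0.001], [-0.0, 1.0, 0.001], [-0.001, 0.001, -1.0]]
wrist_force: [-0.9, -0.8, 5.4]
gripper_width: 0.0215
finger_force: 20.0
```

Request:
play_rows(
  rows="0 0 0 0;0 0 0 0;0 0 0 0;0 0 .03 0;0 0 .04 0;0 0 .05 0",
  hand=0.5,
)

```text
time_s: 21.52
ee_pos: [0.492, 0.3046, 0.1816]
orientation: [[-1.0, -0.0, -0.002], [-0.0, 1.0, -0.001], [0.002, -0.001, -1.0]]
wrist_force: [0.0, -0.1, 0.1]
gripper_width: 0.0458
finger_force: 0.0
```

Request:
play_rows(
  rows=".007 -.030 0 0;.008 -.038 0 0;.008 -.038 0 0;.008 -.038 0 0;.008 -.038 0 0;.008 -.038 0 0;.008 -.038 0 0;.008 -.038 0 0;0 -.011 0 0;0 0 0 0",
  hand=0.8,
)

```text
time_s: 22.78
ee_pos: [0.5553, -0.0021, 0.1813]
orientation: [[-1.0, 0.001, -0.001], [0.001, 1.0, 0.001], [0.001, 0.001, -1.0]]
wrist_force: [-0.5, 1.0, 0.2]
gripper_width: 0.0729
finger_force: 0.0
```

```bash
python3 - <<'E'
from workcell import telemetry,get_image
import cv2
o=telemetry.observe();print(o["ee_pos"],o["gripper_width"])
s=get_image("side");d=get_image("top")
cv2.imwrite("pics/two4.png",cv2.hconcat([cv2.resize(s["color"],(400,300)),cv2.resize(d["color"],(400,300))]))
E
```

```text
[ 0.55532624 -0.00207676  0.18126775] 0.07293057178426046
```

View pics/two4.png

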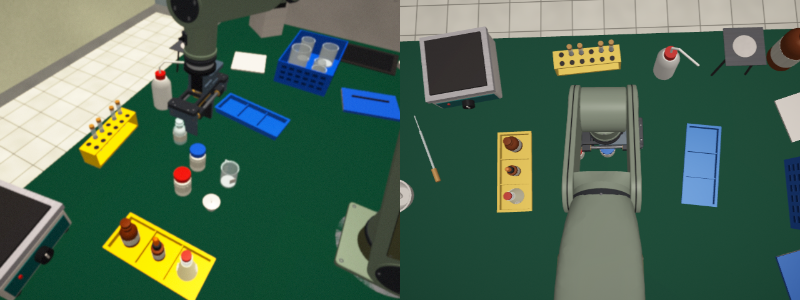

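All three titration things stand in the yellow tray (side view (130,232), (157,250), (187,265)). The gripper is above the salt jar.

Request:
play_rows(
  rows="0 0 -.03 0;0 0 -.035 0;0 0 -.03 0;0 0 -.02 0;0 0 -.006 0;0 0 0 0;0 0 0 0",
)

```text
time_s: 23.75
ee_pos: [0.5564, -0.0017, 0.0615]
orientation: [[-1.0, -0.001, 0.002], [-0.001, 1.0, 0.0], [-0.002, 0.0, -1.0]]
wrist_force: [0.4, 0.0, 0.9]
gripper_width: 0.0727
finger_force: 0.0
```

Request:
play_rows(
  rows="0 0 0 0;0 0 0 0;0 0 0 0;0 0 0 0;0 0 0 0",
  hand=0,
  force=25,
)

```text
time_s: 24.38
ee_pos: [0.5559, -0.0018, 0.0608]
orientation: [[-1.0, 0.0, 0.001], [0.0, 1.0, 0.001], [-0.001, 0.001, -1.0]]
wrist_force: [-0.1, 1.2, 2.8]
gripper_width: 0.0474
finger_force: 25.6
```

Request:
play_rows(
  rows="0 0 .015 0;0 0 .03 0;0 0 .035 0;0 -.015 .03 0;.003 -.032 .01 0;.004 -.042 0 0;.004 -.044 0 0;.004 -.044 0 0;.004 -.044 0 0;.004 -.042 0 0;.002 -.032 0 0;.001 -.017 0 0",
)

```text
time_s: 25.88
ee_pos: [0.5811, -0.3157, 0.1805]
orientation: [[-1.0, 0.001, -0.001], [0.001, 1.0, -0.0], [0.001, -0.0, -1.0]]
wrist_force: [0.3, -0.4, -1.7]
gripper_width: 0.0478
finger_force: 25.5
```

Request:
play_rows(
  rows="0 0 0 0;0 0 -.02 0;0 0 -.035 0;0 0 -.03 0;0 0 -.018 0;0 0 -.006 0;0 0 -.004 0;0 0 -.002 0;0 0 0 0;0 0 0 0",
)

```text
time_s: 27.12
ee_pos: [0.5819, -0.3142, 0.066]
orientation: [[-1.0, -0.0, 0.001], [-0.0, 1.0, -0.0], [-0.001, -0.0, -1.0]]
wrist_force: [0.1, 0.6, -1.2]
gripper_width: 0.0473
finger_force: 25.5
```

Request:
play_rows(
  rows="0 0 -.001 0;0 0 -.001 0;0 0 0 0",
)

```text
time_s: 27.5
ee_pos: [0.5821, -0.3141, 0.0648]
orientation: [[-1.0, -0.0, 0.002], [-0.0, 1.0, -0.001], [-0.002, -0.001, -1.0]]
wrist_force: [-1.0, 0.7, 4.2]
gripper_width: 0.0476
finger_force: 25.6
```

Request:
play_rows(
  rows="0 0 0 0;0 0 0 0;0 0 0 0;0 0 .03 0;0 0 .04 0;0 0 .05 0",
  hand=0.8,
)

```text
time_s: 28.25
ee_pos: [0.581, -0.3137, 0.1834]
orientation: [[-1.0, -0.0, -0.002], [-0.0, 1.0, 0.001], [0.002, 0.001, -1.0]]
wrist_force: [0.1, -0.7, 0.1]
gripper_width: 0.0728
finger_force: 0.0
```

Request:
play_rows(
  rows="-.012 .028 0 0;-.016 .037 0 0;-.016 .037 0 0;-.016 .037 0 0;-.016 .037 0 0;-.016 .037 0 0;-.016 .037 0 0;-.015 .037 0 0;-.015 .034 0 0;0 0 0 0",
)

```text
time_s: 29.5
ee_pos: [0.4426, 0.0085, 0.1835]
orientation: [[-1.0, -0.003, -0.0], [-0.003, 1.0, 0.0], [0.0, 0.0, -1.0]]
wrist_force: [-0.8, -1.4, 0.9]
gripper_width: 0.0727
finger_force: 0.0
```

```bash
python3 - <<'E'
from workcell import telemetry,get_image
import cv2
o=telemetry.observe();print(o["ee_pos"],o["gripper_width"])
s=get_image("side");d=get_image("top")
cv2.imwrite("pics/two5.png",cv2.hconcat([cv2.resize(s["color"],(400,300)),cv2.resize(d["color"],(400,300))]))
E
```

```text
[0.44255804 0.00850192 0.18349772] 0.07272701826329896
```

View pics/two5.png

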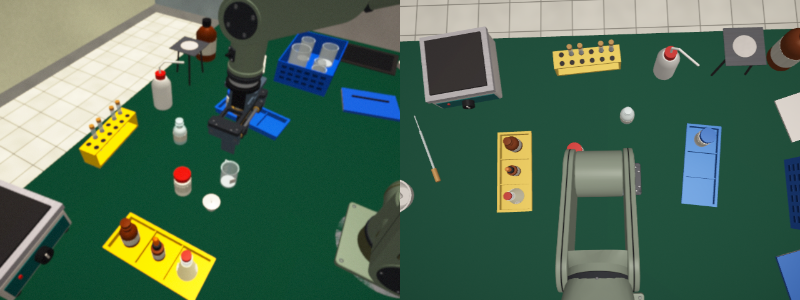

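The salt jar stands in the far blue compartment (top view (707,137)). Next is the beaker: I turn the gripper away from its spout and descend.

Request:
play_rows(
  rows=".001 -.0015 0 -.13;0 0 0 -.13;0 0 -.03 -.13;0 0 -.035 0;0 0 -.035 0;0 0 -.03 0;0 0 -.015 0;0 0 -.007 0;0 0 0 0;0 0 0 0",
)

```text
time_s: 30.85
ee_pos: [0.4454, 0.0052, 0.0321]
orientation: [[-0.925, 0.38, 0.002], [0.38, 0.925, 0.0], [-0.001, 0.001, -1.0]]
wrist_force: [-0.4, -0.4, 1.2]
gripper_width: 0.0727
finger_force: 0.0
```

Request:
play_rows(
  rows="0 0 0 0;0 0 0 0;0 0 0 0;0 0 0 0;0 0 0 0",
  hand=0,
  force=15,
)

```text
time_s: 31.48
ee_pos: [0.445, 0.0056, 0.0318]
orientation: [[-0.925, 0.38, 0.001], [0.38, 0.925, 0.0], [-0.001, 0.001, -1.0]]
wrist_force: [-0.2, 0.7, 2.8]
gripper_width: 0.051
finger_force: 15.0
```

Request:
play_rows(
  rows="0 0 .015 0;0 0 .03 0;0 0 .035 0;0 -.015 .03 0;-.003 -.032 .005 0;-.004 -.04 0 0;-.004 -.042 0 0;-.004 -.042 0 0;-.004 -.042 0 0;-.004 -.040 0 0;-.003 -.030 0 0;-.0015 -.015 0 0",
)

```text
time_s: 32.98
ee_pos: [0.4165, -0.2936, 0.146]
orientation: [[-0.924, 0.381, -0.001], [0.381, 0.924, 0.001], [0.001, 0.0, -1.0]]
wrist_force: [0.3, 0.4, -1.0]
gripper_width: 0.0509
finger_force: 15.0
```

```bash
python3 - <<'E'
from workcell import telemetry,get_image
import cv2
o=telemetry.observe();print(o["ee_pos"],o["gripper_width"])
s=get_image("side");d=get_image("top")
cv2.imwrite("pics/two6.png",cv2.hconcat([cv2.resize(s["color"],(400,300)),cv2.resize(d["color"],(400,300))]))
E
```

```text
[ 0.41651688 -0.293581    0.14595888] 0.05088098362977996
```

View pics/two6.png

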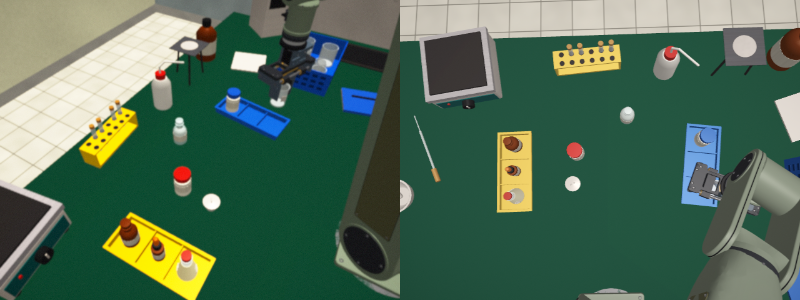

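The beaker hangs upright (side view (280,97)) over the near blue compartment. Lowering.

Request:
play_rows(
  rows="0 0 -.02 0;0 0 -.03 0;0 0 -.03 0;0 0 -.018 0;0 0 -.006 0;0 0 -.004 0;0 0 -.002 0;0 0 0 0;0 0 0 0",
)

```text
time_s: 34.2
ee_pos: [0.4173, -0.2927, 0.0369]
orientation: [[-0.925, 0.38, 0.001], [0.38, 0.925, -0.0], [-0.001, -0.0, -1.0]]
wrist_force: [0.2, 1.0, -0.2]
gripper_width: 0.0511
finger_force: 15.0
```

Request:
play_rows(
  rows="0 0 -.001 0;0 0 -.001 0;0 0 0 0",
)

```text
time_s: 34.58
ee_pos: [0.4179, -0.2928, 0.0356]
orientation: [[-0.925, 0.38, 0.002], [0.38, 0.925, -0.001], [-0.002, -0.0, -1.0]]
wrist_force: [-0.7, 1.7, 7.5]
gripper_width: 0.0508
finger_force: 15.0
```

Request:
play_rows(
  rows="0 0 0 0;0 0 0 0;0 0 0 0;0 0 .02 0;0 0 .04 0;0 0 .05 0;0 0 .05 0;-.03 .03 .03 0;-.04 .05 0 0;-.04 .05 0 0;0 .05 0 0;0 0 0 0",
  hand=0.75,
)

```text
time_s: 36.08
ee_pos: [0.3082, -0.1126, 0.2246]
orientation: [[-0.927, 0.376, 0.001], [0.376, 0.927, 0.0], [-0.0, 0.001, -1.0]]
wrist_force: [0.5, -0.8, -0.0]
gripper_width: 0.0684
finger_force: 0.0
```

```bash
python3 - <<'E'
from workcell import telemetry,get_image
from h import *
o=telemetry.observe();print(o["ee_pos"],o["gripper_width"])
s=get_image("side");d=get_image("top")
for n,a in TR.items(): print(n,tray(d,*a))
c=lambda im,x,y,w,h:cv2.resize(im["color"][y:y+h,x:x+w],(400,300),interpolation=cv2.INTER_CUBIC)
cv2.imwrite("pics/end.png",cv2.vconcat([cv2.hconcat([c(d,110,190,200,150),c(d,400,185,200,150)]),cv2.hconcat([c(s,150,330,200,150),c(s,320,120,200,150)])]))
E
```

```text
[ 0.30820349 -0.11259034  0.22457545] 0.06840217667246051
yellow ((492.61163330078125, 304.7314147949219), (263.1023864746094, 115.68643188476562), 1.425119400024414)
blue ((499.9291076660156, -303.1392822265625), (114.98627471923828, 263.3320617675781), 82.78760528564453)
```

View pics/end.png

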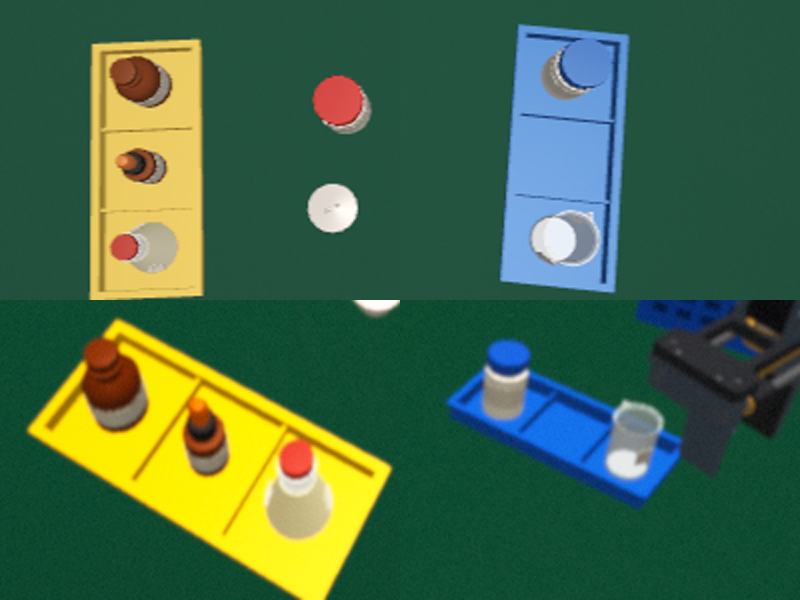

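All five things stand upright, each in its own compartment (yellow crop: 140,80 / 145,165 / 150,245; blue crop: 570,75 / 560,240). The trays haven't moved and the gripper is clear, so I hand in.

```bash
python3 -c "
from workcell import job_done
print(job_done())"
```

```text
the job is handed in; nothing more can be done
None
```

I made up both kits and handed the job in at about 36 s: in the last pictures all five things stood upright, each in its own compartment, and I left the clear bottle, red-capped jar and crucible alone; the hand-in gave no verdict.

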